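# Dock the tube tote on the roller lane and hold its rack up for inspection

### The arm

A 6-joint arm with a two-finger parallel gripper is mounted at the origin on the work surface. World frame = base frame: x ahead of the robot, y to its left, z up, the work surface at z = 0. Lengths are in m, angles in rad, forces in N, time in s.
With the tool pointing down it reaches from about 0.35 to 0.975 m from the base axis. Payload 4.9 kg.
Tool frame: the origin (TCP) lies between the finger pads; the fingertips stand 25 mm ahead of it and the grasp point (between the pads) lies 6 mm ahead of it (manip.tcp_to_tips is the z of the fingertips in the tool frame, in m); z points along the fingers, y is the line along which they close (so a half turn about z gives the same grasp; the last joint's range is limited). The gripper opens to 85 mm and grips with 20 to 120 N. Pads are 22 mm wide; open, the fingers measure 114 mm over their backs; the gripper's body (76 mm by 85 mm) begins 54 mm behind the grasp point. The pads swing forward as they close: fully open they stand 13 mm farther back than shut.
Start: joints at [0.991, 0.053, 1.613, -0, 1.476, -0.119], TCP at [0.278, 0.56, 0.256] pointing down, gripper open.
Joint ranges: [-3.01, 3.01], [-1.01, 2.22], [0.06, 2.58], [-1.02, 4.17], [0.09, 2.62], [-3.14, 3.14]. Speed limits (rad/s): [2.57, 2.57, 3.14, 3.14, 3.14, 3.14].

### API

Orientations are given as a unit quaternion [w, x, y, z].
In Python, from plant import manip gives the robot as it stands. The module is installed in compiled form; this text tells all that it offers.
- The arm moves only by the tool arm_command, never from a script. Its argument "moves" is a list of rows, each a list of 3 entries, a list of its own where there are three numbers: the opening, from -1 (shut) to 1 (fully open), then the shift along the tool's x, y, z in units of 0.15 m (1.0 is 0.15 m), then the turn about the tool's z in units of 2 pi rad (1.0 is 2 pi rad). A call has 1 to 20 rows; each row is the pose to reach, as a shift and turn from the pose commanded when the call began, along the tool's axes at that moment, turning the shorter way round; what a row does not reach only later rows make up. A row lasts 1/12 s, in which the tool goes at most 41.7 mm and 7.16 degrees, less where a joint would pass 70% of its speed; a pose out of reach is approached as far as the arm can. A call with a number of a shift or a turn outside -1 to 1 is refused whole. A call with a gripper value outside its range is refused whole. The fingers move at their own pace and stop on an object; the grip force is fixed at half the most. Time passes only in rows, so rows that repeat a pose let the fingers close. It gives the time, the measured TCP pose, the force, the opening and the grip force at its end, in the units of the state.
- manip.state(): the state, without advancing time (a new reading comes with each control period).
- manip.grab_frame(name): name is "scene" or "top"; returns a dict with "frame" (480x640x3 uint8, red, green, blue), "fx", "fy", "cx", "cy" (pixels), "k1" (the pictures are not rectified: a ray, as slopes to the right and down, at radius r is drawn at 1 + k1 r^2 times it, then the intrinsics apply), "R" (3x3) and "t" (3): a world point X has camera coordinates R X + t. Camera axes: x right, y down, z forward; pixel columns grow to the right and rows downward; lengths in m; the calibration is good to about 2 mm. A picture is of the moment at which its call begins. There is no depth.
- manip.job_done(): hands the job in; it is judged then, once.
Trained networks look in a picture, given as the dict that the camera call returned (one of the last four; its "shot" number tells which), for a name from the list of things; names that differ only in an ending like _2 or _b are one class to them, and where a whole thing is asked for, a point or a joint stands for the part that bears it (a point fixed in the world has none). Each returns a list of dicts, best first, with "confidence" (0 to 1); they miss things now and then, are a little off and sometimes report something else, mostly with a low value. They report only what shows in the picture. A call takes as long as a camera call. They do not tell look-alikes from the thing itself.
- manip.search_frame(picture, target): "extent" ([left, top, right, bottom] in pixels, round what is visible of it).
The state is a dict: "time": time; "joint_pos": joint angles; "joint_vel": joint speeds; "joint_efforts": joint torques, N m; "tool_pos": TCP position; "tool_rot": TCP orientation; "contact_force": force on the tool from outside, world axes, zero at the start; "ft_torque": the same for the moment, N m; "gripper_width": opening from 0.0 (shut) to 1.0 (fully open); "grasp_force": force on a finger pad.
Only numpy, scipy, OpenCV 4.12 (cv2) and the standard library are available. Lean on these libraries where they do the work, as an engineer would, in place of code of your own. Each camera call takes 0.05 s, during which the arm holds its last target. There are 200 camera calls.

### The job

Push the grey tote along the rollers until it is fully home in the bay, up against the end stop, with the tube rack still standing in it. Then lift the rack by its carrying bar straight up out of the tote, leaving the tote docked, and finish holding the rack still and level above the tote, with about 6 cm of air between the rack's foot and the tote's low rim; do not put it down or let go. The tote stays on the rollers all the time, the rack is never tipped over, and the tip box, gel caster and marker stay where they are.

Things in the scene. Friction and masses are not known exactly. Their poses are not given: they have to be found in the camera images.
- lane: Fixed aluminium roller lane, 500 x 164 mm. Origin: middle of its underside on the bench; z up, y along it towards the bay, x across. Free steel rollers (22 mm diameter, tops 35 mm above the bench) between side rails 136 mm apart inside, 47 mm high. A 47 mm high tail bar closes the -y end (y = -250 to -240 mm). The bay is at the +y end (see bay_home).
- bay_home (a point): Where the tote's origin lies when fully home in the bay: x 0, y 150, z 35 mm in the lane's frame, same axes. The bay has side cheeks 62 mm high from lane y = 77 mm to the end, 136 mm apart inside, and an end stop, an upright plate 80 mm high with its face at lane y = 235 mm.
- tote: Loose grey open tray on the rollers, 130 mm (x, across the lane) by 170 mm (y, towards the bay), 0.4 to 0.65 kg. Origin: centre of its underside. Floor and walls 5 mm thick, rim 50 mm above the underside, but the back wall (-y end, 6 mm thick) is 80 mm high. It rolls with about 1 N and soon stops when let go; 3 mm of play to each rail.
- rack: Loose white tube rack in the tote, 96 (x) by 120 (y) by 107 mm high, 0.2 to 0.45 kg, with eight capped tubes fixed in it in two rows at x = +-27 mm, caps up to 66 mm. Origin: centre of its foot, z up, 40 mm above the bench at the start. Not always at the tote's middle nor parallel to it. Balanced under the middle of its bar.
- rack_handle (a point): Centre of the rack's carrying bar, 100 mm above the rack's foot on its centreline. The bar is square, 14 by 14 mm, and runs 120 mm along the rack's y, carried by 6 mm thick, 20 mm wide uprights at its two ends (inner faces at y = +-54 mm); free on both x sides.
- tip_box: Bystander: closed pipette tip box, grey with a clear lid, 88 by 123 by 65 mm high, beyond the lane as seen from the robot. Origin: centre of its underside.
- gel_caster: Bystander: grey gel caster, a plate 80 by 120 mm with a 38 mm high wall along its +x edge, a 24 mm high one along its -x edge and fins between, beyond the lane. Origin: centre of its underside.
- marker: Bystander: white marker pen with a black cap, 130 mm long (y), 12 mm high, lying on the robot's side of the lane. Origin: on its underside near its middle.
There are look-alikes about, which are no part of the job. What is shaped like the tote but pink or purple is not meant.

How it is judged:
On the way, in this order (a step that is already met when the one before it is completed fails the run):
1. the tote is fully home in the bay (within 12 mm), on the rollers, with the rack standing in it (horizontal distance between tote and bay_home below 0.012 m and z of tote in the frame of lane below 0.043 m and angle between tote's own z axis and vertical below 0.06 rad and angle between the y axis of tote and the y axis of lane, either way round below 0.1 rad and z of rack in the frame of lane below 0.05 m and horizontal distance between rack and tote below 0.04 m), for 0.3 s.
2. the rack's foot is clear above the tote's rim while the tote stays docked (horizontal distance between tote and bay_home below 0.015 m and z of tote in the frame of lane below 0.043 m and angle between tote's own z axis and vertical below 0.06 rad and angle between the y axis of tote and the y axis of lane, either way round below 0.1 rad and z of rack in the frame of lane above 0.095 m), for 0.1 s.
At the end, for the whole second after the job is handed in: Gripper holds the rack, touching neither tote nor lane: foot 30-100 mm above the tote's low rim, within 50 mm of the tote's middle, tilt under 0.12 rad, under 20 mm/s and 0.15 rad/s; tote square and at rest on the rollers within 15 mm of home (horizontal distance between tote and bay_home below 0.015 m and z of tote in the frame of lane below 0.043 m and angle between tote's own z axis and vertical below 0.06 rad and angle between the y axis of tote and the y axis of lane, either way round below 0.1 rad and z of rack in the frame of lane between 0.115 and 0.185 m and horizontal distance between rack and tote below 0.05 m and angle between rack's own z axis and vertical below 0.12 rad and linear speed of each of rack, tote below 0.02 m/s and angular speed of rack below 0.15 rad/s and contact force between the fingers and rack above 1 N and contact force between rack and tote below 0.1 N and contact force between rack and lane below 0.1 N); the arm keeps its last pose, push and grip.
It fails at once if the rack is lifted out of the tote before the tote is in the bay (z of rack in the frame of lane above 0.085 m and horizontal distance between tote and bay_home above 0.025 m).
It fails at once if the tote is lifted off the rollers or tipped (z of tote in the frame of lane above 0.06 m or angle between tote's own z axis and vertical above 0.3 rad).
It fails at once if the rack is tipped over (more than 0.5 rad) (angle between rack's own z axis and vertical above 0.5 rad).
It fails at once if a bystander is moved more than 30 mm (distance of any of tip_box, gel_caster, marker from where it was at the start of the episode above 0.03 m).
It also fails if it takes over 58 s, if anything falls off the work surface, if the arm or the gripper's body presses on something with over 40 N, if the wrist force passes 120 N, or if a joint passes its speed limit or range.

## Working session

There is one attempt and no reset: what is moved stays moved. The work goes in short steps, Python scripts to look and compute and a tool call to move; the robot and the scene stay as the last step left them, time stands still between calls to the robot, and variables do not carry over. Pictures are saved under pics/ and viewed, at most 10 in all, crops included, and the job is handed in when it is done.

Besides the shell and the picture viewer there is one more tool, called after "Emit:" as name(argument=value, ...), one argument or row to a line, values as JSON. arm_command: Moves the arm, as the interface text tells. Shifts and turns lie within -1 to 1; 1 stands for 0.15 m of shift or 2 pi rad of turn. Its arguments: {"type":"object","properties":{"moves":{"type":"array"}},"required":["moves"]}

```bash
mkdir -p pics; cat > h.py <<'E'
import numpy as np, cv2
from plant import manip
def ray(p,uv):
    d=np.array([[p['fx'],0,p['cx']],[0,p['fy'],p['cy']],[0,0,1.]])
    n=cv2.undistortPoints(np.array([[uv]],float),d,np.array([p['k1'],0,0,0,0.]))[0,0]
    R=np.array(p['R']);t=np.array(p['t'])
    return -R.T@t, R.T@np.array([n[0],n[1],1])
def at(p,uv,z):
    c,r=ray(p,uv); return c+r*(z-c[2])/r[2]
def proj(p,X):
    X=np.atleast_2d(X)@np.array(p['R']).T+np.array(p['t']); s=X[:,:2]/X[:,2:]
    s=s*(1+p['k1']*(s**2).sum(1))[:,None]
    return s*[p['fx'],p['fy']]+[p['cx'],p['cy']]
E
python3 - <<'E'
from h import *
import pickle
s=manip.state();print(s)
for n in('scene','top'):
    p=manip.grab_frame(n);pickle.dump(p,open(n+'0.pkl','wb'))
    cv2.imwrite(f'pics/{n}0.png',p['frame'][...,::-1])
    print(n,'cam',ray(p,(320,240))[0])
    for k in('lane','tote','rack','tip_box','gel_caster','marker'):
        print(k,[(np.round(d['extent']),round(d['confidence'],2)) for d in manip.search_frame(p,k)])
E
```

```text
{'time': 0.0, 'joint_pos': array([ 9.91011596e-01,  5.33609597e-02,  1.61428005e+00,  2.20576330e-05,
        1.47598916e+00, -1.18982687e-01]), 'joint_vel': array([ 0.00158222,  0.00047564,  0.000248  , -0.00112337,  0.00047581,
       -0.00100153]), 'joint_efforts': array([-1.04882536e-03, -3.93688560e+01, -3.70172882e+01, -3.82500812e-04,
        6.97395517e-03,  6.92566857e-06]), 'tool_pos': array([0.27759101, 0.55934339, 0.25506875]), 'tool_rot': array([-3.59054445e-04,  2.28368875e-01,  9.73574147e-01, -9.53449029e-04]), 'contact_force': array([ 0.436026  , -1.28702304, -0.274949  ]), 'ft_torque': array([ 0.02823143, -0.02022688, -0.02612705]), 'grasp_force': 0.0, 'gripper_width': 0.9987908760747995}
scene cam [1.14124109 0.35180533 1.0998352 ]
lane [(array([233., 213., 468., 377.]), 0.58)]
tote [(array([273., 153., 349., 206.]), 0.89), (array([478., 195., 574., 292.]), 0.89), (array([259., 208., 359., 300.]), 0.8), (array([162., 152., 255., 230.]), 0.78), (array([114., 249., 210., 354.]), 0.71)]
rack [(array([271., 222., 340., 286.]), 0.92), (array([232., 212., 468., 377.]), 0.53)]
tip_box [(array([232., 291., 303., 356.]), 0.76)]
gel_caster [(array([305., 339., 380., 397.]), 0.6)]
marker [(array([365., 243., 419., 267.]), 0.58)]
top cam [ 0.40169754 -0.02524292  1.18878404]
lane [(array([181., 208., 375., 276.]), 0.78)]
tote [(array([370., 118., 425., 187.]), 0.88), (array([414., 227., 474., 304.]), 0.79), (array([120., 326., 205., 409.]), 0.69), (array([330., 289., 415., 368.]), 0.57), (array([282., 212., 349., 268.]), 0.56)]
rack [(array([297., 221., 348., 260.]), 0.93)]
tip_box [(array([288., 154., 338., 197.]), 0.74)]
gel_caster [(array([224., 161., 273., 202.]), 0.56)]
marker [(array([245., 291., 290., 302.]), 0.78), (array([289., 156., 340., 199.]), 0.48)]
```

```bash
python3 - <<'E'
import cv2
a=cv2.imread('pics/top0.png')[140:315,150:440];cv2.imwrite('pics/top0c.png',cv2.resize(a,None,fx=2.75,fy=2.75,interpolation=cv2.INTER_CUBIC))
E
```

```text
(no output)
```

View pics/scene0.png

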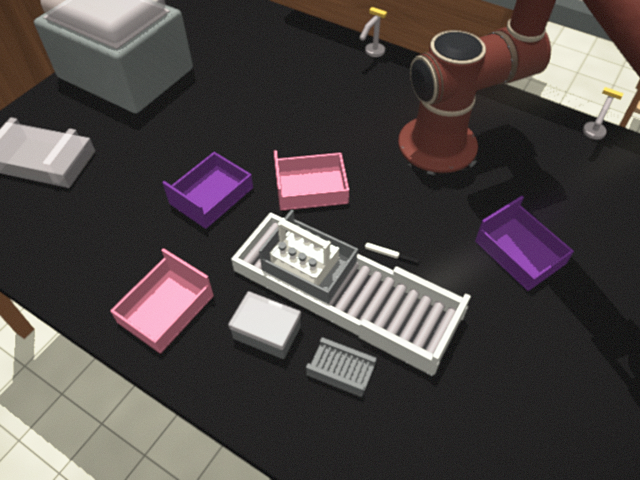

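View pics/top0c.png

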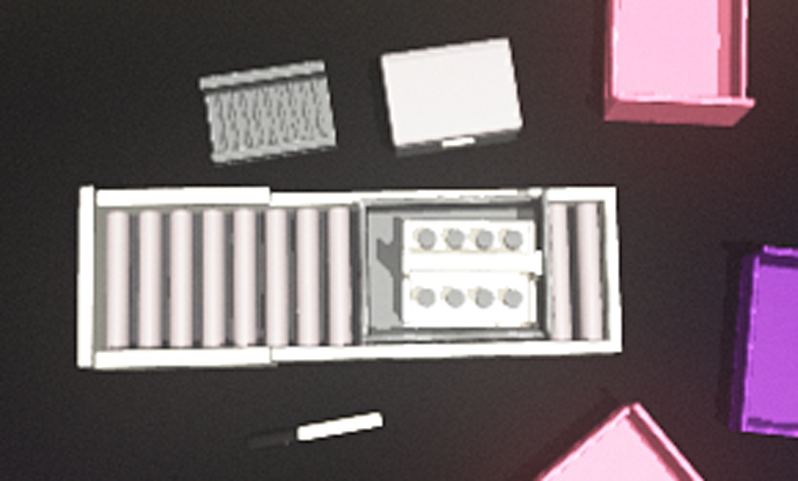

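The two pink totes (scene 311,181 and 162,300) and two purple ones (208,190 and 523,245) are look-alikes. The grey tote on the rollers is at scene (309,255) and top (315,240), with its high back wall on the right (top 348,240) and the bay on the left. I'll take a close crop of it.

```bash
python3 - <<'E'
from h import *
import pickle
p=pickle.load(open('top0.pkl','rb'));q=pickle.load(open('scene0.pkl','rb'))
c=lambda x,y:(x/2.75+150-.3,y/2.75+140-.3)
for n,u,z in[('tailTR',(617,187),.047),('tailBR',(620,352),.047),('stopTL',(80,187),.08),('stopBL',(80,367),.08),
 ('barL',(405,257),.147),('barR',(541,263),.147),('toteback top',(541,195),.115),('toteback bot',(545,338),.115),('toteF t',(362,200),.085),('toteF b',(366,342),.085),('tailinTR',(603,187),.047)]:
    print(n,np.round(at(p,c(*u),z),4))
a=cv2.imread('pics/top0.png')[200:280,275:357];b=cv2.imread('pics/scene0.png')[205:300,255:360]
A=cv2.resize(a,(400,390),interpolation=cv2.INTER_CUBIC);B=cv2.resize(b,(400,390),interpolation=cv2.INTER_CUBIC)
cv2.imwrite('pics/crop1.png',np.hstack([A,B]))
E
```

```text
tailTR [ 0.625  -0.2195  0.047 ]
tailBR [ 0.4677 -0.2197  0.047 ]
stopTL [0.616  0.2785 0.08  ]
stopBL [0.4521 0.2729 0.08  ]
barL [ 0.5434 -0.0184  0.147 ]
barR [ 0.5386 -0.1356  0.147 ]
toteback top [ 0.6041 -0.1396  0.115 ]
toteback bot [ 0.4761 -0.1418  0.115 ]
toteF t [0.6043 0.0214 0.085 ]
toteF b [0.4744 0.0169 0.085 ]
tailinTR [ 0.6249 -0.2061  0.047 ]
```

View pics/crop1.png

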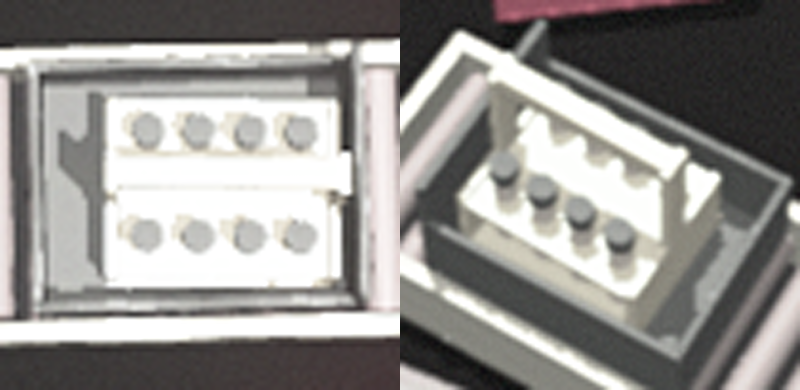

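The crop shows the grey tote with the white rack in it. The bar runs from (110,168) to (352,173) in the left half, with its end at the back wall. The lane yaw comes out at about +0.025 rad, with the tote about 0.237 m short of home. I'll turn the tool square to the lane and move behind the back wall with the fingers shut.

Emit:
arm_command(
  moves=[
    [-1,[-1,-1,0],0.1727],
    [-1,[-1,-1,0],0.1727],
    [-1,[-1,-1,0],0.1727],
    [-1,[-1,-1,0],0.1727],
    [-1,[-1,-1,0],0.1727],
    [-1,[-1,-1,0],0.1727],
    [-1,[-1,-1,0],0.1727],
    [-1,[-1,-1,0],0.1727],
    [-1,[-1,-1,0],0.1727],
    [-1,[-1,-1,0],0.1727],
    [-1,[-1,-1,0],0.1727],
    [-1,[-1,-1,0],0.1727],
  ],
)

```text
time: 1.7
tool_pos: [0.3455, 0.3588, 0.2564]
tool_rot: [0.0, 0.698, 0.717, 0.0]
contact_force: [0.5, -0.0, -0.7]
gripper_width: -0.002
grasp_force: 0.0
```

Emit:
arm_command(
  moves=[
    [-1,[-1,1,0],0],
    [-1,[-1,1,0],0],
    [-1,[-1,1,0],0],
    [-1,[-1,1,0],0],
    [-1,[-1,1,0],0],
    [-1,[-1,1,0],0],
  ],
)

```text
time: 2.2
tool_pos: [0.5028, 0.2084, 0.2563]
tool_rot: [0.001, 0.7, 0.714, -0.0]
contact_force: [-0.2, 0.9, 0.4]
gripper_width: 0.004
grasp_force: 0.0
```

Emit:
arm_command(
  moves=[
    [-1,[-1,0.233,0],0],
    [-1,[-1,0.233,0],0],
    [-1,[-1,0.233,0],0],
    [-1,[-1,0.233,0],0],
    [-1,[-1,0.233,0],0],
  ],
)

```text
time: 2.62
tool_pos: [0.5388, 0.0594, 0.2563]
tool_rot: [0.001, 0.7, 0.714, -0.001]
contact_force: [0.1, 0.5, -0.0]
gripper_width: -0.001
grasp_force: 0.0
```

Emit:
arm_command(
  moves=[
    [-1,[-1,0,0],0],
    [-1,[-1,0,0],0],
    [-1,[-1,0,0],0],
    [-1,[-1,0,0],0],
    [-1,[-1,0,0],0],
  ],
)

```text
time: 3.03
tool_pos: [0.5416, -0.0897, 0.2563]
tool_rot: [0.0, 0.699, 0.715, -0.001]
contact_force: [0.2, -0.3, 0.3]
gripper_width: 0.002
grasp_force: 0.0
```

Emit:
arm_command(
  moves=[
    [-1,[-0.607,0,0],0],
    [-1,[-0.607,0,0],0],
    [-1,[-0.607,0,0],0],
    [-1,[-0.607,0,0],0],
    [-1,[-0.607,0,0],0],
  ],
)

```text
time: 3.45
tool_pos: [0.544, -0.1763, 0.256]
tool_rot: [-0.001, 0.698, 0.716, 0.0]
contact_force: [-1.0, 0.1, 0.7]
gripper_width: -0.001
grasp_force: 0.0
```

Emit:
arm_command(
  moves=[
    [-1,[0,0,0.25],0],
    [-1,[0,0,0.5],0],
    [-1,[0,0,0.7],0],
    [-1,[0,0,0.85],0],
    [-1,[0,0,0.927],0],
    [-1,[0,0,0.927],0],
    [-1,[0,0,0.927],0],
  ],
)

```text
time: 4.03
tool_pos: [0.5443, -0.1763, 0.1177]
tool_rot: [-0.0, 0.698, 0.716, 0.0]
contact_force: [0.3, -0.6, 0.3]
gripper_width: -0.004
grasp_force: 0.0
```

Emit:
arm_command(
  moves=[
    [-1,[0.03,0,0],0],
    [-1,[0.06,0,0],0],
    [-1,[0.09,0,0],0],
    [-1,[0.12,0,0],0],
    [-1,[0.15,0,0],0],
    [-1,[0.18,0,0],0],
    [-1,[0.21,0,0],0],
    [-1,[0.24,0,0],0],
    [-1,[0.27,0,0],0],
    [-1,[0.3,0,0],0],
  ],
)

```text
time: 4.87
tool_pos: [0.5428, -0.1322, 0.1173]
tool_rot: [0.0, 0.698, 0.716, -0.0]
contact_force: [-0.3, -2.2, 0.8]
gripper_width: -0.004
grasp_force: 0.9
```

```bash
python3 - <<'E'
from h import *
print(manip.state()['contact_force'])
a=manip.grab_frame('top')['frame'][180:300,160:380,::-1];b=manip.grab_frame('scene')['frame'][180:400,220:480,::-1]
cv2.imwrite('pics/push1.png',np.hstack([cv2.resize(a,(420,300)),cv2.resize(b,(355,300))]))
E
```

```text
[-0.26529397 -2.21574757  0.7660664 ]
```

View pics/push1.png

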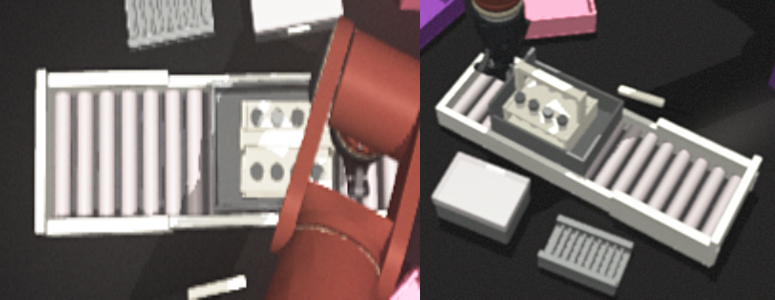

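The fingers touch the tote's back wall at about 2 N, and the rack is still standing. I'll keep pushing.

Emit:
arm_command(
  moves=[
    [-1,[0.04,0,0],0],
    [-1,[0.08,0,0],0],
    [-1,[0.12,0,0],0],
    [-1,[0.16,0,0],0],
    [-1,[0.2,0,0],0],
    [-1,[0.24,0,0],0],
    [-1,[0.28,0,0],0],
    [-1,[0.32,0,0],0],
    [-1,[0.36,0,0],0],
    [-1,[0.4,0,0],0],
    [-1,[0.44,0,0],0],
    [-1,[0.48,0,0],0],
    [-1,[0.52,0,0],0],
    [-1,[0.56,0,0],0],
    [-1,[0.6,0,0],0],
    [-1,[0.64,0,0],0],
    [-1,[0.68,0,0],0],
    [-1,[0.72,0,0],0],
    [-1,[0.76,0,0],0],
    [-1,[0.8,0,0],0],
  ],
)

```text
time: 6.63
tool_pos: [0.5398, -0.012, 0.1173]
tool_rot: [0.0, 0.698, 0.716, -0.0]
contact_force: [-0.5, -1.1, -1.1]
gripper_width: -0.001
grasp_force: 1.0
```

Emit:
arm_command(
  moves=[
    [-1,[0.04,0,0],0],
    [-1,[0.08,0,0],0],
    [-1,[0.12,0,0],0],
    [-1,[0.16,0,0],0],
    [-1,[0.2,0,0],0],
    [-1,[0.24,0,0],0],
    [-1,[0.28,0,0],0],
    [-1,[0.31,0,0],0],
    [-1,[0.34,0,0],0],
    [-1,[0.36,0,0],0],
    [-1,[0.38,0,0],0],
    [-1,[0.4,0,0],0],
    [-1,[0.42,0,0],0],
    [-1,[0.44,0,0],0],
  ],
)

```text
time: 7.8
tool_pos: [0.5382, 0.0536, 0.1173]
tool_rot: [0.0, 0.698, 0.716, 0.0]
contact_force: [0.3, -1.3, -0.8]
gripper_width: 0.002
grasp_force: 0.7
```

Expected contact with the stop is around TCP y = 0.08, so I'll creep forward in small calls and watch the force.

Emit:
arm_command(
  moves=[
    [-1,[0.02,0,0],0],
    [-1,[0.04,0,0],0],
    [-1,[0.06,0,0],0],
    [-1,[0.08,0,0],0],
    [-1,[0.1,0,0],0],
    [-1,[0.12,0,0],0],
  ],
)

```text
time: 8.3
tool_pos: [0.5378, 0.0717, 0.1173]
tool_rot: [0.0, 0.698, 0.716, 0.0]
contact_force: [0.1, -1.4, 0.0]
gripper_width: -0.001
grasp_force: 0.6
```

Emit:
arm_command(
  moves=[
    [-1,[0.01,0,0],0],
    [-1,[0.02,0,0],0],
    [-1,[0.03,0,0],0],
    [-1,[0.03,0,0],0],
  ],
)

```text
time: 8.63
tool_pos: [0.5376, 0.0763, 0.1173]
tool_rot: [-0.0, 0.698, 0.716, 0.0]
contact_force: [0.4, 0.6, -0.4]
gripper_width: -0.0
grasp_force: 0.0
```

Emit:
arm_command(
  moves=[
    [-1,[0.01,0,0],0],
    [-1,[0.02,0,0],0],
    [-1,[0.03,0,0],0],
    [-1,[0.04,0,0],0],
    [-1,[0.04,0,0],0],
  ],
)

```text
time: 9.05
tool_pos: [0.5374, 0.0822, 0.1172]
tool_rot: [-0.0, 0.698, 0.716, 0.0]
contact_force: [0.7, 0.2, -0.6]
gripper_width: -0.001
grasp_force: 0.0
```

```bash
python3 - <<'E'
from h import *
print(manip.state()['contact_force'])
a=manip.grab_frame('top')['frame'][190:290,165:325,::-1];b=manip.grab_frame('scene')['frame'][200:400,260:480,::-1]
cv2.imwrite('pics/push2.png',np.hstack([cv2.resize(a,(448,280),interpolation=2),cv2.resize(b,(308,280),interpolation=2)]))
E
```

```text
[ 0.7271968   0.16608911 -0.60449579]
```

View pics/push2.png

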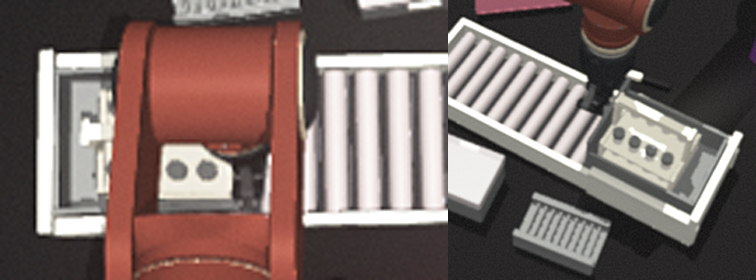

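The tote is almost at the end stop, with its front at about (65,150) in the left half. There is no stop force yet, so I'll keep creeping.

Emit:
arm_command(
  moves=[
    [-1,[0.01,0,0],0],
    [-1,[0.02,0,0],0],
    [-1,[0.03,0,0],0],
    [-1,[0.03,0,0],0],
  ],
)

```text
time: 9.48
tool_pos: [0.5371, 0.0847, 0.1173]
tool_rot: [0.001, 0.698, 0.716, -0.002]
contact_force: [-1.7, -7.7, 1.0]
gripper_width: 0.002
grasp_force: 3.9
```

Emit:
arm_command(
  moves=[
    [-1,[0.01,0,0],0],
    [-1,[0.02,0,0],0],
    [-1,[0.02,0,0],0],
  ],
)

```text
time: 9.73
tool_pos: [0.5367, 0.085, 0.1173]
tool_rot: [0.003, 0.698, 0.716, -0.005]
contact_force: [-4.4, -17.3, 2.8]
gripper_width: -0.001
grasp_force: 8.9
```

The stop is reached at 17 N. I'll back off, rise and look.

Emit:
arm_command(
  moves=[
    [-1,[-0.02,0,0],0],
    [-1,[-0.05,0,0],0],
    [-1,[-0.1,0,0],0],
    [-1,[-0.2,0,0],0],
    [-1,[-0.2,0,-0.2],0],
    [-1,[-0.2,0,-0.5],0],
    [1,[-0.5,0,-0.8],0],
    [1,[-0.8,0,-1],0],
    [1,[-1,0,-1],0],
    [1,[-1,0,-1],0],
    [1,[-1,0,-1],0],
  ],
)

```text
time: 10.65
tool_pos: [0.5423, -0.0643, 0.2706]
tool_rot: [0.003, 0.7, 0.714, 0.001]
contact_force: [1.0, 0.6, 0.4]
gripper_width: 0.707
grasp_force: 0.0
```

```bash
python3 - <<'E'
from h import *
import pickle
p=manip.grab_frame('top');q=manip.grab_frame('scene');pickle.dump((p,q),open('s2.pkl','wb'))
print(manip.search_frame(p,'rack')[:1],manip.search_frame(q,'rack')[:1])
a=p['frame'][195:285,170:300,::-1];b=q['frame'][245:385,330:480,::-1]
cv2.imwrite('pics/home.png',np.hstack([cv2.resize(a,(520,360),interpolation=2),cv2.resize(b,(280,360),interpolation=2)]))
E
```

```text
[{'extent': [194.0, 220.5, 247.4, 262.5], 'confidence': 0.74}] [{'extent': [362.6, 244.8, 420.1, 266.5], 'confidence': 0.66}]
```

View pics/home.png

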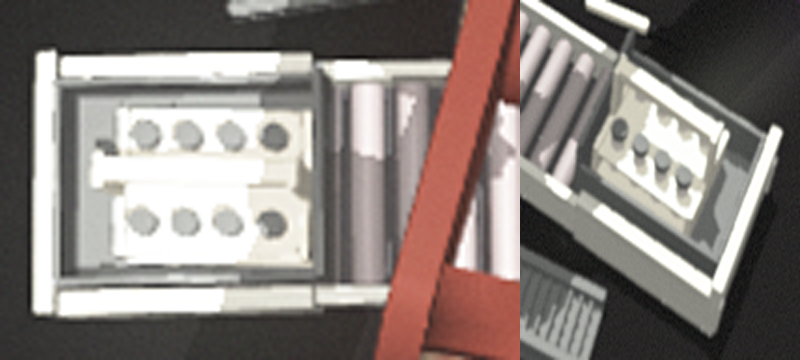

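The tote is up against the end stop (left half, x≈60) with the rack standing in it. The bar runs from (91,169) to (298,170).

```bash
python3 - <<'E'
from h import *
import pickle
p,q=pickle.load(open('s2.pkl','rb'))
c=lambda x,y:((x+.5)/4+170-.5,(y+.5)/4+195-.5)
d=lambda x,y:((x-520+.5)/(280/150)+330-.5,(y+.5)/(360/140)+245-.5)
for n,u,z in[('bl',c(91,169),.147),('br',c(298,170),.147),('toteback',c(325,175),.115),('toteback b',c(320,278),.115),('stop face',c(57,175),.08),('stopTL',c(35,52),.08),('stopBL',c(35,315),.08)]:
    print(n,np.round(at(p,u,z),4))
# scene: bar front-top end, bar rear end
print([np.round(at(q,d(*u),.147),4) for u in((722,132),(622,60))])
s=manip.state();print(s['tool_pos'],s['tool_rot'])
E
```

```text
bl [0.5339 0.2263 0.147 ]
br [0.5336 0.1057 0.147 ]
toteback [0.5347 0.0934 0.115 ]
toteback b [0.4722 0.0954 0.115 ]
stop face [0.5385 0.2633 0.08  ]
stopTL [0.6162 0.2795 0.08  ]
stopBL [0.4516 0.2739 0.08  ]
[array([0.5345, 0.2295, 0.147 ]), array([0.532 , 0.1112, 0.147 ])]
[ 0.5405706  -0.05973622  0.26617856] [-9.04763189e-04  6.97989216e-01  7.16107680e-01 -1.63467906e-04]
```

Emit:
arm_command(
  moves=[
    [1,[0.25,0,0],0],
    [1,[0.5,0,0],0],
    [1,[0.76,0,0],0],
    [1,[0.76,0,0],0],
    [1,[0.76,0,0],0],
  ],
)

```text
time: 11.27
tool_pos: [0.5373, 0.0562, 0.2661]
tool_rot: [-0.001, 0.696, 0.718, -0.001]
contact_force: [0.2, -0.6, -0.7]
gripper_width: 0.998
grasp_force: 0.0
```

Emit:
arm_command(
  moves=[
    [1,[0.25,0,0],0.003],
    [1,[0.5,-0.008,0],0.003],
    [1,[0.76,-0.008,0],0.003],
    [1,[0.76,-0.008,0],0.003],
    [1,[0.76,-0.008,0],0.003],
    [1,[0.76,-0.008,0],0.003],
  ],
)

```text
time: 11.77
tool_pos: [0.534, 0.1669, 0.2666]
tool_rot: [-0.0, 0.705, 0.709, -0.001]
contact_force: [0.3, 0.5, 0.1]
gripper_width: 0.998
grasp_force: 0.0
```

Emit:
arm_command(
  moves=[
    [1,[0,0,0.15],0],
    [1,[0,0,0.3],0],
    [1,[0,0,0.45],0],
    [1,[0,0,0.6],0],
    [1,[0,0,0.7],0],
    [1,[0,0,0.76],0],
    [1,[0,0,0.795],0],
    [1,[0,0,0.795],0],
    [1,[0,0,0.795],0],
  ],
)

```text
time: 12.52
tool_pos: [0.5347, 0.1669, 0.1488]
tool_rot: [0.0, 0.705, 0.709, 0.0]
contact_force: [0.4, 0.3, 0.1]
gripper_width: 0.998
grasp_force: 0.0
```

Emit:
arm_command(
  moves=[
    [-1,[0,0,0],0],
    [-1,[0,0,0],0],
    [-1,[0,0,0],0],
    [-1,[0,0,0],0],
    [-1,[0,0,0],0],
    [-1,[0,0,0],0],
    [-1,[0,0,0],0],
    [-1,[0,0,0],0],
    [-1,[0,0,0],0],
    [-1,[0,0,0],0],
    [-1,[0,0,0],0],
    [-1,[0,0,0],0],
    [-1,[0,0,0],0],
    [-1,[0,0,0],0],
  ],
)

```text
time: 13.68
tool_pos: [0.5344, 0.1674, 0.1484]
tool_rot: [0.0, 0.705, 0.709, 0.0]
contact_force: [-0.6, 0.2, 4.9]
gripper_width: 0.15
grasp_force: 60.3
```

The bar is gripped (opening 0.15 ≈ 13 mm, 60 N). I'll lift straight up gently, 0.105 m in all.

Emit:
arm_command(
  moves=[
    [-1,[0,0,-0.02],0],
    [-1,[0,0,-0.05],0],
    [-1,[0,0,-0.08],0],
    [-1,[0,0,-0.1],0],
    [-1,[0,0,-0.1],0],
  ],
)

```text
time: 14.1
tool_pos: [0.5343, 0.1673, 0.1635]
tool_rot: [0.0, 0.705, 0.709, 0.0]
contact_force: [0.5, 0.2, -2.9]
gripper_width: 0.149
grasp_force: 59.3
```

Emit:
arm_command(
  moves=[
    [-1,[0,0,-0.03],0],
    [-1,[0,0,-0.07],0],
    [-1,[0,0,-0.11],0],
    [-1,[0,0,-0.15],0],
    [-1,[0,0,-0.19],0],
    [-1,[0,0,-0.23],0],
    [-1,[0,0,-0.27],0],
    [-1,[0,0,-0.31],0],
    [-1,[0,0,-0.35],0],
    [-1,[0,0,-0.39],0],
    [-1,[0,0,-0.43],0],
    [-1,[0,0,-0.47],0],
    [-1,[0,0,-0.51],0],
    [-1,[0,0,-0.55],0],
    [-1,[0,0,-0.58],0],
    [-1,[0,0,-0.6],0],
    [-1,[0,0,-0.6],0],
    [-1,[0,0,-0.6],0],
    [-1,[0,0,-0.6],0],
  ],
)

```text
time: 15.68
tool_pos: [0.5339, 0.1673, 0.2526]
tool_rot: [-0.0, 0.705, 0.709, -0.0]
contact_force: [0.0, -0.3, -3.6]
gripper_width: 0.151
grasp_force: 59.3
```

```bash
python3 - <<'E'
from h import *
import pickle
p=manip.grab_frame('top');q=manip.grab_frame('scene');pickle.dump((p,q),open('s3.pkl','wb'))
s=manip.state();print(s['tool_pos'],s['contact_force'],s['grasp_force'],s['gripper_width'])
a=p['frame'][195:285,170:300,::-1];b=q['frame'][215:385,320:480,::-1]
cv2.imwrite('pics/lift.png',np.hstack([cv2.resize(a,(400,277),interpolation=2),cv2.resize(b,(400,425),interpolation=2)[:277]]))
cv2.imwrite('pics/lift.png',cv2.resize(b,(560,595),interpolation=2))
E
```

```text
[0.53387364 0.16727739 0.25241139] [ 1.26388346 -0.26406708 -3.86101648] 59.334720969200134 0.15371159058969022
```

View pics/lift.png

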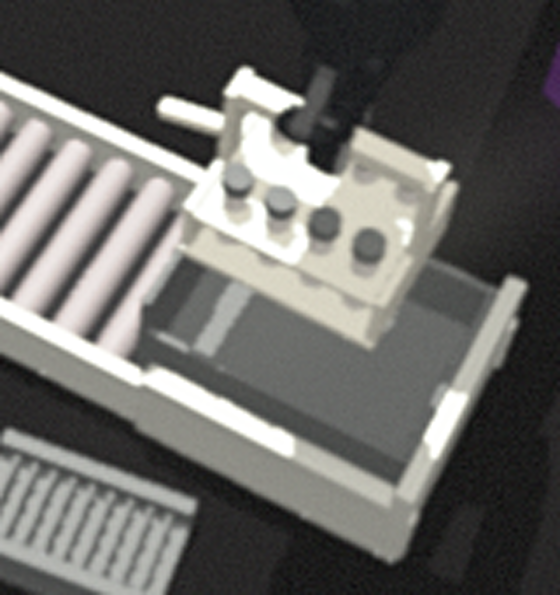

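The rack hangs level about 6 cm above the tote's low rim, and the tote is still against the end stop (560 px crop, around (470,380)). The wrist force of 3.7 N matches the rack's weight alone. I'm handing it in.

```bash
python3 -c "
from plant import manip
print(manip.job_done())"
```

```text
the job is handed in; nothing more can be done
None
```

The job is handed in, but the interface gave no verdict: the tote is docked against the end stop, and the gripper holds the rack level with its foot about 6 cm above the tote's low rim.

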